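Nudge one tilt-out bin of the cage stand shut

TASK

The three grey tilt-out bins in the cage stand are hanging ajar after their wash; the one with the green pad is dry. With the fingertips, gently push that bin by its green pad until it is fully shut, then draw back clear of it. Leave the orange-pad and blue-pad bins as they hang, and do not disturb the cup, ladder, nest pot or seed box on the stand.

Things in the scene. Friction and masses are not known exactly. Their poses are not given: they have to be found in the camera images.
- stand: Fixed low wooden cage stand, 260 mm deep (x), 680 wide (y), 170 high; origin under its centre, x pointing away from the robot, front at x = -130. Three tilt-out bins hang in the front at y = -200, 0, +200 mm, in any order, hinged along y at x = -130, 12 mm above the table. Things on top keep 60 mm or more behind the front.
- green_bin (a joint): Tilt of the green-pad bin about the hinge at its foot, rad: 0 fully shut (a firm stop, panel upright against the stand), growing as its top tips out towards the robot; starts at 0.2 to 0.4. A rubbing hinge holds it wherever it is left; about 2 to 4 N at the pad moves it. It weighs about 0.4 kg.
- green_pad: Springy rubber pad: pressed, it yields into the bin 0.7 mm per N, at most 8 mm. Unpressed, its frame is the bin's: origin on the hinge at the foot of the panel, mid-width; x into the stand, z up along the panel, tilting with the bin. Site green_spot is at (-26, 0, 134) mm here. The panel is 186 mm wide, 150 high, 10 thick, hung outside the stand's front; the pad's cap tops out 155 mm along z.
- green_spot (a point): Centre of the outer face (facing the robot) of a raised green pad, 60 mm wide, 40 mm high, standing 16 mm out of a bin's grey front panel at the top of the panel, midway across; a cap of the same colour covers the panel's top edge there. When the bin is shut it is at x = -156 mm in the stand's frame and 146 mm above the table.
- orange_spot (a point): Centre of the outer face (facing the robot) of a raised orange pad, 60 mm wide, 40 mm high, standing 16 mm out of a bin's grey front panel at the top of the panel, midway across; a cap of the same colour covers the panel's top edge there. This bin is to stay as it hangs (ajar by 0.2 to 0.4 rad).
- blue_spot (a point): Centre of the outer face (facing the robot) of a raised blue pad, 60 mm wide, 40 mm high, standing 16 mm out of a bin's grey front panel at the top of the panel, midway across; a cap of the same colour covers the panel's top edge there. This bin is to stay as it hangs (ajar by 0.2 to 0.4 rad).
- cup: Stainless steel cup, 68 mm across, 60 mm high, loose on the stand's top; origin at the centre of its underside.
- pot: Terracotta ceramic nest pot, 90 mm across, 75 mm high, loose on the stand's top; origin at the centre of its underside.
- ladder: Small red plastic bird ladder standing upright on two feet on the stand's top, 64 mm wide (its y), 158 mm high, feet 60 mm long along its x, loose and easily knocked over; origin at the centre of its underside.
- seedlid (a joint): Lid of the closed wooden seed box (90 x 120 mm, 55 mm high, on the stand's top, fixed), hinged on the far rim, rad: 0 shut, growing as it opens.

How it is judged:
On the way, in this order (a step that is already met when the one before it is completed fails the run):
1. the fingertips touch the green pad while its bin is still ajar (contact force between the fingers and green_pad above 0.2 N and value of joint green_bin above 0.1 rad), for 0.02 s.
2. the bin is brought fully shut by the fingers on its green pad (contact force between the fingers and green_pad above 0.2 N and value of joint green_bin below 0.03 rad), for 0.02 s.
At the end, for the whole second after the job is handed in: The green-pad bin is shut (within 0.03 rad) and at rest, after being pushed by its pad with the fingers; the orange-pad and blue-pad bins' pads are within 8 mm of where they hung, the cup, pot and ladder within 12 mm of where they stood, and the seed box lid is shut (within 0.05 rad) (value of joint green_bin below 0.03 rad and velocity of joint green_bin below 0.05 rad/s and distance of each of orange_spot, blue_spot from where it was at the start of the episode below 0.008 m and distance of each of cup, pot, ladder from where it was at the start of the episode below 0.012 m and value of joint seedlid below 0.05 rad); the robot touches nothing.
It fails at once if the orange-pad or blue-pad bin was moved (distance of any of orange_spot, blue_spot from where it was at the start of the episode above 0.008 m).
It fails at once if the green pad was pushed hard or pinched (over 20 N) (contact force between the fingers and green_pad above 20 N).
It fails at once if the green-pad bin was pulled further open (value of joint green_bin above 0.46 rad).
It fails at once if the cup, nest pot or ladder was moved, lifted or knocked (distance of any of cup, pot, ladder from where it was at the start of the episode above 0.012 m).
It fails at once if the seed box was opened (value of joint seedlid above 0.05 rad).
It also fails if it takes over 32 s, if anything falls off the work surface, if the arm or the gripper's body presses on something with over 40 N, if the wrist force passes 120 N, or if a joint passes its speed limit or range.

ROBOT

A 7-joint arm with a two-finger parallel gripper is mounted at the origin on the work surface. World frame = base frame: x ahead of the robot, y to its left, z up, the work surface at z = 0. Lengths are in m, angles in rad, forces in N, time in s.
With the tool pointing down it reaches from about 0.4 to 0.875 m from the base axis. Payload 6.5 kg.
Tool frame: the origin (TCP) lies on the centre line of the jaws, within the pads' length; the fingertips stand 19 mm ahead of it and the grasp point (between the pads) is the TCP (manip.tips_ahead is the z of the fingertips in the tool frame, in m); z points along the fingers, y is the line along which they close (so a half turn about z gives the same grasp; the last joint's range is limited). The gripper opens to 88 mm and grips with 3 to 60 N. Pads are 18 mm wide; open, the fingers measure 123 mm over their backs; the gripper's body (75 mm by 187 mm) begins 45 mm behind the grasp point.
Start: joints at [1.157, 0.536, -0.004, 1.538, 0.003, 1.067, -0.071], TCP at [0.222, -0.611, 0.258] pointing down, gripper open.
Joint ranges: [-2.7, 2.7], [-0.37, 2.16], [-1.27, 1.26], [0.24, 2.4], [-1.31, 4.45], [0.19, 1.91], [-2.76, 2.76]. Speed limits (rad/s): [2.39, 2.39, 3.14, 3.14, 3.14, 3.14, 3.14].

INTERFACE

Orientations are given as a rotation vector (axis times angle).
In Python, from bench import status, eyes, order, manip gives the robot as it stands.
- The arm moves only by the shell command python3 -m crank 'ROWS' [FORCE]. ROWS is JSON, a list of rows, each an object of numbers: "x", "y", "z": the shift along the world's x, y, z in cm; "spin": the turn about the world's z in degrees; "gripper": the opening in per cent of the stroke, from 0 (shut) to 100 (fully open). A call has 1 to 12 rows; each row is the pose to reach, as a shift and turn from the pose commanded when the call began; what a row does not reach only later rows make up. A row lasts 1/12 s, in which the tool goes at most 41.7 mm and 7.16 degrees, less where a joint would pass 70% of its speed; a pose out of reach is approached as far as the arm can. A call with a gripper value outside its range is refused whole. The fingers move at their own pace and stop on an object; FORCE is the grip in N (left out, the last holds). Time passes only in rows, so rows that repeat a pose let the fingers close. It gives the time, the measured TCP pose, the force, the opening and the grip force at its end, in the units of the state.
- status.sense(): the state, without advancing time (a new reading comes with each control period).
- eyes.capture(name): name is "scene" or "top"; returns (picture, depth): 420x560x3 uint8, red, green, blue; 420x560 float32, m along the optical axis (not along the pixel's ray), 0 where there is no reading.
- eyes.camera_params(name): a dict with "fov_y" (degrees; the focal length in pixels is half the picture's height over the tangent of half this angle, whatever the lens; pixels are square), "cx", "cy" (the principal point, pixels), "R" (3x3) and "t" (3): a world point X has camera coordinates R X + t. Camera axes: x right, y down, z forward; pixel columns grow to the right and rows downward; lengths in m; the calibration is good to about 2 mm. A picture is of the moment at which its call begins. camera_params takes no time and is no camera call.
- order.job_done(): hands the job in; it is judged then, once.
Trained networks look in the newest picture that a camera, given by its name, has taken for a name from the list of things; names that differ only in an ending like _2 or _b are one class to them, and where a whole thing is asked for, a point or a joint stands for the part that bears it (a point fixed in the world has none). Each returns a list of dicts, best first, with "p" (0 to 1); they miss things now and then, are a little off and sometimes report something else, mostly with a low value. They report only what shows in the picture. A call takes as long as a camera call.
- eyes.search_frame(camera, target): "location" ([column, row] in pixels, amid what is visible of it).
- eyes.masks_of(camera, target): "mask" (420x560 bool, what is visible of it) and "location" ([column, row] in pixels, amid what is visible of it).
The state is a dict: "t": time; "joint_positions": joint angles; "qd": joint speeds; "joint_efforts": joint torques, N m; "tcp_pos": TCP position; "ee_rot": TCP orientation; "force": force on the tool from outside, world axes, zero at the start; "wrist_torque": the same for the moment, N m; "width": finger opening in m; "finger_force": force on a finger pad.
Only numpy, scipy, OpenCV 4.12 (cv2) and the standard library are available. Lean on these libraries where they do the work, as an engineer would, in place of code of your own. Each camera call takes 0.05 s, during which the arm holds its last target. There are 200 camera calls.

## Working session

There is one attempt and no reset: what is moved stays moved. The work goes in short steps, Python scripts to look and compute and a shell command to move; the robot and the scene stay as the last step left them, time stands still between calls to the robot, and variables do not carry over. Pictures are saved under pics/ and viewed, at most 10 in all, crops included, and the job is handed in when it is done.

```bash
mkdir -p pics; cat > h.py <<'E'
import numpy as np, cv2
from bench import status, eyes, order, manip
def pts(name, depth, mask):
    c=eyes.camera_params(name); f=depth.shape[0]/2/np.tan(np.radians(c['fov_y'])/2)
    v,u=np.nonzero(mask&(depth>0)); z=depth[v,u]
    P=np.c_[(u-c['cx'])/f*z,(v-c['cy'])/f*z,z]
    return (P-np.array(c['t']))@np.array(c['R'])
E
python3 - <<'E'
from h import *
np.set_printoptions(precision=4,suppress=True)
print(status.sense(), manip.tips_ahead)
for n in ('scene','top'):
    p,d=eyes.capture(n); cv2.imwrite(f'pics/{n}0.png',p[...,::-1]); np.save(f'{n}d.npy',d)
    c=eyes.camera_params(n); print(n,-np.array(c['R']).T@np.array(c['t']),c['fov_y'],c['cx'],c['cy'])
    for t in ('green_spot','orange_spot','blue_spot','green_pad','ladder'):
        for r in eyes.masks_of(n,t)[:2]:
            P=pts(n,d,r['mask']); print(n,t,round(r['p'],2),np.round(r['location']),len(P),np.median(P,0) if len(P) else'', np.percentile(P,[3,97],axis=0) if len(P) else '')
E
```

```text
{'t': 0.0, 'joint_positions': array([ 1.1568,  0.5372, -0.0044,  1.5388,  0.0026,  1.0673, -0.0712]), 'qd': array([-0.0009, -0.0007, -0.0003,  0.0005,  0.0013, -0.0001, -0.001 ]), 'joint_efforts': array([  0.0003, -57.0978,   0.9909, -25.1604,  -0.0562,   0.0179,
         0.0001]), 'tcp_pos': array([ 0.2213, -0.6106,  0.2568]), 'ee_rot': array([-3.0925, -0.5433,  0.0007]), 'force': array([-0.1721, -1.2758, -0.7027]), 'wrist_torque': array([ 0.0074,  0.0103, -0.0235]), 'finger_force': 0.0, 'width': 0.0882244197555952} 0.019
scene [ 0.4405 -0.0569  0.8241] 53.96768840357977 282.1407665366801 218.5852983802049
scene green_spot 0.81 [354. 369.] 606 [ 0.4487 -0.1608  0.1497] [[ 0.4369 -0.1881  0.1444]
 [ 0.4594 -0.1315  0.1546]]
scene orange_spot 0.84 [139. 248.] 526 [0.5124 0.2293 0.1569] [[0.5015 0.2044 0.1335]
 [0.524  0.2607 0.1608]]
scene blue_spot 0.98 [243. 296.] 608 [0.4978 0.0338 0.16  ] [[0.4859 0.0054 0.1279]
 [0.5103 0.0631 0.1634]]
scene green_pad 0.78 [352. 370.] 649 [ 0.4486 -0.1617  0.1494] [[ 0.4368 -0.1893  0.0016]
 [ 0.4595 -0.1318  0.1545]]
scene ladder 0.79 [252. 156.] 1006 [0.698  0.0911 0.26  ] [[0.6788 0.0456 0.1723]
 [0.7187 0.108  0.3271]]
top [0.4408 0.0177 1.1621] 46.21469149733985 278.6731296761614 210.42944290833316
top green_spot 0.53 [366. 308.] 353 [ 0.4505 -0.1576  0.1508] [[ 0.4388 -0.1866  0.1438]
 [ 0.4623 -0.1297  0.1562]]
top green_spot 0.48 [391. 205.] 1804 [ 0.6555 -0.2205  0.2083] [[ 0.6089 -0.2506  0.1751]
 [ 0.6865 -0.1716  0.2476]]
top orange_spot 0.72 [172. 290.] 391 [0.5156 0.2339 0.1581] [[0.5037 0.2066 0.0041]
 [0.5269 0.2654 0.163 ]]
top blue_spot 0.81 [270. 292.] 355 [0.4997 0.0375 0.1613] [[0.488  0.0097 0.1557]
 [0.5121 0.0643 0.1655]]
top green_pad 0.89 [364. 308.] 349 [ 0.4505 -0.1566  0.1509] [[ 0.4388 -0.1855  0.1438]
 [ 0.4624 -0.1295  0.1562]]
top ladder 0.79 [238. 182.] 863 [0.7018 0.0799 0.2346] [[0.6803 0.048  0.1698]
 [0.7435 0.1097 0.3281]]
```

View pics/scene0.png

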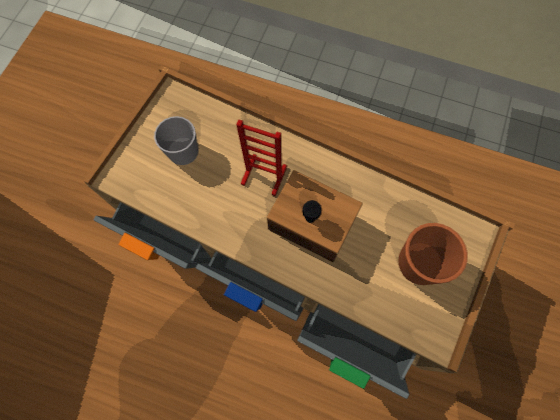

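View pics/top0.png

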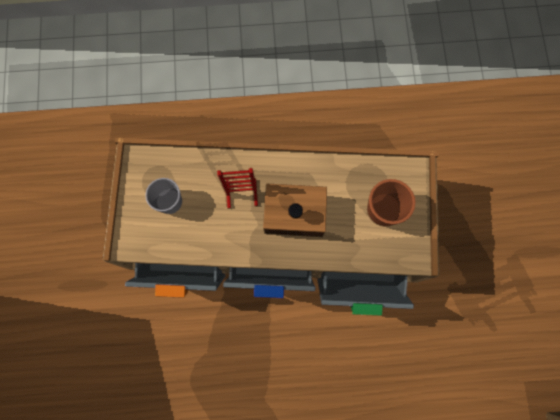

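```bash
python3 - <<'E'
from h import *
np.set_printoptions(precision=4,suppress=True)
d=np.load('topd.npy'); P=pts('top',d,np.ones(d.shape,bool))
# stand top: z~.17
S=P[(abs(P[:,2]-.17)<.006)&(P[:,0]>.45)].astype(np.float32)
print(len(S),cv2.minAreaRect(np.ascontiguousarray(S[:,:2])),np.percentile(S,[1,50,99],axis=0))
# front edge of the top: smallest x in each y bin
for y in np.arange(-.35,.45,.04):
    s=S[abs(S[:,1]-y)<.006]
    if len(s)>5: print(round(y,2),s[:,0].min(),s[:,0].max())
E
```

```text
31046 ((0.6413955688476562, 0.019773274660110474), (0.681087076663971, 0.30690792202949524), 83.28486633300781) [[ 0.521  -0.3062  0.1665]
 [ 0.6571  0.0433  0.171 ]
 [ 0.8134  0.3394  0.1753]]
-0.31 0.508285 0.75499624
-0.27 0.5084206 0.761268
-0.23 0.513324 0.76509887
-0.19 0.5180631 0.7710935
-0.15 0.522972 0.774762
-0.11 0.527943 0.7795876
-0.07 0.5329294 0.78488815
-0.03 0.537977 0.78899044
0.01 0.48581162 0.79465985
0.05 0.5003645 0.79880655
0.09 0.5509044 0.804011
0.13 0.55574834 0.8074365
0.17 0.5606707 0.81265616
0.21 0.5653788 0.81759727
0.25 0.52519685 0.8236798
0.29 0.5755728 0.8265557
0.33 0.58034986 0.8175034
0.37 0.58584887 0.61835265
```

Both pictures agree. The green pad is the right-hand bin (scene ≈350,372; top ≈367,309), orange is on the left and blue in the middle. The stand is yawed about −7° and the green tilt is about 0.385 rad; its cap height of 0.151 m matches that. I'll approach high with the fingers closed, to about 2.5 cm in front of the pad.

```bash
python3 -m crank '[{"x":1,"y":2.5,"spin":-2,"gripper":0},{"x":2.5,"y":6,"spin":-5,"gripper":0},{"x":4,"y":10,"spin":-8,"gripper":0},{"x":5.5,"y":14,"spin":-11,"gripper":0},{"x":7,"y":18,"spin":-14,"gripper":0},{"x":8.5,"y":22,"spin":-17,"gripper":0},{"x":10,"y":26,"spin":-20,"gripper":0},{"x":11.5,"y":30,"spin":-23,"gripper":0},{"x":13,"y":34,"spin":-25,"gripper":0},{"x":14.5,"y":37.5,"spin":-27,"gripper":0},{"x":16,"y":41,"spin":-27,"gripper":0},{"x":17,"y":43.5,"spin":-27,"gripper":0}]' 10
python3 -m crank '[{"x":1,"y":2,"gripper":0},{"x":1,"y":2.4,"gripper":0},{"x":1,"y":2.4,"gripper":0},{"x":1,"y":2.4,"gripper":0},{"x":1,"y":2.4,"gripper":0}]'
```

```text
schema error: expected keys x, y, z, spin, gripper
schema error: expected keys x, y, z, spin, gripper
```

All five keys are required in each row.

```bash
python3 -m crank '[{"x":1,"y":2.5,"z":0,"spin":-2,"gripper":0},{"x":2.5,"y":6,"z":0,"spin":-5,"gripper":0},{"x":4,"y":10,"z":0,"spin":-8,"gripper":0},{"x":5.5,"y":14,"z":0,"spin":-11,"gripper":0},{"x":7,"y":18,"z":0,"spin":-14,"gripper":0},{"x":8.5,"y":22,"z":0,"spin":-17,"gripper":0},{"x":10,"y":26,"z":0,"spin":-20,"gripper":0},{"x":11.5,"y":30,"z":0,"spin":-23,"gripper":0},{"x":13,"y":34,"z":0,"spin":-25,"gripper":0},{"x":14.5,"y":37.5,"z":0,"spin":-27,"gripper":0},{"x":16,"y":41,"z":0,"spin":-27,"gripper":0},{"x":17,"y":43.5,"z":0,"spin":-27,"gripper":0}]' 10
python3 -m crank '[{"x":1,"y":2,"z":0,"spin":0,"gripper":0},{"x":1,"y":2.4,"z":0,"spin":0,"gripper":0},{"x":1,"y":2.4,"z":0,"spin":0,"gripper":0},{"x":1,"y":2.4,"z":0,"spin":0,"gripper":0}]'
```

```text
t: 1.6
tcp_pos: [0.3928, -0.1723, 0.2582]
ee_rot: [-3.135, 0.189, -0.002]
force: [-0.4, 0.7, 0.3]
width: 0.0104
finger_force: 0.0
t: 1.93
tcp_pos: [0.4011, -0.153, 0.2577]
ee_rot: [3.135, -0.195, -0.0]
force: [-0.5, -0.1, -0.4]
width: 0.0003
finger_force: 0.0
```

```bash
python3 -m crank '[{"x":0,"y":0,"z":-2,"spin":0,"gripper":0},{"x":0,"y":0,"z":-5,"spin":0,"gripper":0},{"x":0,"y":0,"z":-8,"spin":0,"gripper":0},{"x":0,"y":0,"z":-10,"spin":0,"gripper":0},{"x":0,"y":0,"z":-10.4,"spin":0,"gripper":0},{"x":0,"y":0,"z":-10.4,"spin":0,"gripper":0}]'
python3 - <<'E'
from h import *
for n in('scene','top'):
    p,d=eyes.capture(n); cv2.imwrite(f'pics/{n}1.png',p[...,::-1])
    for r in eyes.masks_of(n,'green_pad')[:1]:
        P=pts(n,d,r['mask']); print(n,r['p'],np.median(P,0))
print(status.sense()['tcp_pos'])
E
```

```text
t: 2.43
tcp_pos: [0.4002, -0.1532, 0.1529]
ee_rot: [-3.135, 0.197, 0.005]
force: [0.9, 0.2, 1.3]
width: 0.0006
finger_force: 0.0
scene 0.69 [ 0.45066058 -0.14653676  0.14991345]
top 0.81 [ 0.45246331 -0.14662134  0.1510965 ]
[ 0.40240485 -0.15283376  0.15501585]
```

View pics/scene1.png

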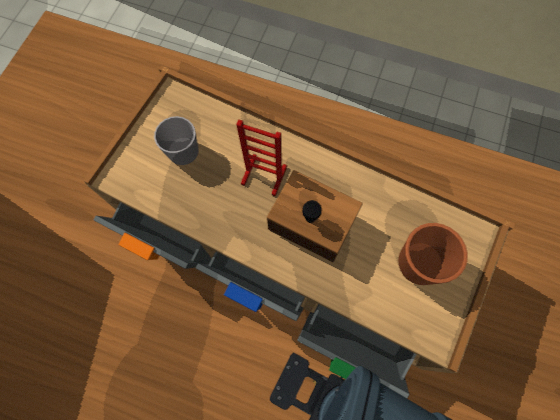

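The closed fingers are in front of the green pad (≈341,368), and the arm hides the right half of it. Now I'll advance along the stand's x (0.993, −0.121).

```bash
python3 -m crank '[{"x":0.8,"y":-0.1,"z":0,"spin":0,"gripper":0},{"x":1.5,"y":-0.18,"z":0,"spin":0,"gripper":0},{"x":1.8,"y":-0.22,"z":0,"spin":0,"gripper":0},{"x":2.1,"y":-0.25,"z":0,"spin":0,"gripper":0},{"x":2.4,"y":-0.29,"z":0,"spin":0,"gripper":0},{"x":2.7,"y":-0.33,"z":0,"spin":0,"gripper":0},{"x":3.0,"y":-0.36,"z":0,"spin":0,"gripper":0},{"x":3.3,"y":-0.4,"z":0,"spin":0,"gripper":0}]'
python3 -m crank '[{"x":0.3,"y":-0.04,"z":0,"spin":0,"gripper":0},{"x":0.6,"y":-0.07,"z":0,"spin":0,"gripper":0},{"x":0.9,"y":-0.11,"z":0,"spin":0,"gripper":0},{"x":1.2,"y":-0.15,"z":0,"spin":0,"gripper":0}]'
```

```text
t: 3.3
tcp_pos: [0.4321, -0.1558, 0.1532]
ee_rot: [-3.135, 0.194, 0.009]
force: [-7.9, 1.2, 6.3]
width: 0.0008
finger_force: 4.0
t: 3.63
tcp_pos: [0.4446, -0.1574, 0.1532]
ee_rot: [-3.135, 0.194, 0.007]
force: [-5.0, 0.5, 5.2]
width: 0.0001
finger_force: 3.0
```

```bash
python3 -m crank '[{"x":0.3,"y":-0.04,"z":0,"spin":0,"gripper":0},{"x":0.6,"y":-0.07,"z":0,"spin":0,"gripper":0},{"x":0.9,"y":-0.11,"z":0,"spin":0,"gripper":0},{"x":1.2,"y":-0.15,"z":0,"spin":0,"gripper":0},{"x":1.5,"y":-0.18,"z":0,"spin":0,"gripper":0},{"x":1.8,"y":-0.22,"z":0,"spin":0,"gripper":0}]'
python3 -m crank '[{"x":0.3,"y":-0.04,"z":0,"spin":0,"gripper":0},{"x":0.5,"y":-0.06,"z":0,"spin":0,"gripper":0},{"x":0.7,"y":-0.08,"z":0,"spin":0,"gripper":0},{"x":0.9,"y":-0.11,"z":0,"spin":0,"gripper":0}]'
```

```text
t: 4.13
tcp_pos: [0.4639, -0.1597, 0.1535]
ee_rot: [-3.136, 0.194, 0.003]
force: [-4.0, 1.2, 3.2]
width: 0.0003
finger_force: 2.2
t: 4.47
tcp_pos: [0.4738, -0.1609, 0.1537]
ee_rot: [-3.136, 0.194, 0.0]
force: [-4.0, 0.5, 3.0]
width: 0.0003
finger_force: 1.9
```

```bash
python3 -m crank '[{"x":0.2,"y":-0.02,"z":0,"spin":0,"gripper":0},{"x":0.4,"y":-0.05,"z":0,"spin":0,"gripper":0},{"x":0.6,"y":-0.07,"z":0,"spin":0,"gripper":0},{"x":0.7,"y":-0.08,"z":0,"spin":0,"gripper":0}]'
python3 -m crank '[{"x":0.1,"y":-0.01,"z":0,"spin":0,"gripper":0},{"x":0.2,"y":-0.02,"z":0,"spin":0,"gripper":0}]'
```

```text
t: 4.8
tcp_pos: [0.481, -0.1617, 0.1538]
ee_rot: [3.136, -0.194, 0.001]
force: [-3.0, 0.5, 3.4]
width: 0.0003
finger_force: 1.7
t: 4.97
tcp_pos: [0.4827, -0.1619, 0.1537]
ee_rot: [3.136, -0.194, 0.0]
force: [-3.2, 0.8, 2.8]
width: 0.0008
finger_force: 1.7
```

```bash
python3 -m crank '[{"x":0.1,"y":-0.01,"z":0,"spin":0,"gripper":0},{"x":0.2,"y":-0.02,"z":0,"spin":0,"gripper":0},{"x":0.2,"y":-0.02,"z":0,"spin":0,"gripper":0}]'
python3 -m crank '[{"x":0.1,"y":-0.01,"z":0,"spin":0,"gripper":0},{"x":0.2,"y":-0.02,"z":0,"spin":0,"gripper":0},{"x":0.2,"y":-0.02,"z":0,"spin":0,"gripper":0}]'
```

```text
t: 5.22
tcp_pos: [0.4848, -0.1621, 0.1537]
ee_rot: [3.136, -0.194, 0.0]
force: [-3.2, 0.4, 2.9]
width: 0.0007
finger_force: 1.5
t: 5.47
tcp_pos: [0.4864, -0.1623, 0.1537]
ee_rot: [3.136, -0.194, -0.001]
force: [-4.5, 1.0, 3.7]
width: 0.0004
finger_force: 2.2
```

```bash
python3 -m crank '[{"x":0.1,"y":-0.01,"z":0,"spin":0,"gripper":0},{"x":0.2,"y":-0.02,"z":0,"spin":0,"gripper":0},{"x":0.2,"y":-0.02,"z":0,"spin":0,"gripper":0}]'
python3 -m crank '[{"x":0.1,"y":-0.01,"z":0,"spin":0,"gripper":0},{"x":0.15,"y":-0.02,"z":0,"spin":0,"gripper":0}]'
```

```text
t: 5.72
tcp_pos: [0.4878, -0.1625, 0.1536]
ee_rot: [-3.136, 0.194, 0.003]
force: [-6.4, 1.4, 4.8]
width: 0.0003
finger_force: 3.3
t: 5.88
tcp_pos: [0.4888, -0.1626, 0.1535]
ee_rot: [-3.135, 0.194, 0.004]
force: [-8.4, 0.2, 7.3]
width: 0.0004
finger_force: 4.0
```

The force is rising at the pad's own stiffness (about 1.4 N/mm), and the tool is where a shut bin should put it. That means the bin is on its stop, so I'll draw back.

```bash
python3 -m crank '[{"x":-0.2,"y":0.02,"z":0,"spin":0,"gripper":0},{"x":-0.5,"y":0.06,"z":0,"spin":0,"gripper":0},{"x":-1,"y":0.12,"z":0,"spin":0,"gripper":0},{"x":-2,"y":0.24,"z":0,"spin":0,"gripper":0},{"x":-4,"y":0.5,"z":0,"spin":0,"gripper":0},{"x":-6.5,"y":0.8,"z":0,"spin":0,"gripper":0},{"x":-8,"y":1,"z":0,"spin":0,"gripper":0},{"x":-8.5,"y":1,"z":0,"spin":0,"gripper":0},{"x":-8.5,"y":1,"z":0,"spin":0,"gripper":0}]'
python3 -m crank '[{"x":0,"y":-3,"z":2,"spin":0,"gripper":0},{"x":0,"y":-7,"z":4,"spin":0,"gripper":0},{"x":-1,"y":-11,"z":6,"spin":0,"gripper":0},{"x":-2,"y":-15,"z":8,"spin":0,"gripper":0},{"x":-4,"y":-18,"z":8,"spin":0,"gripper":0},{"x":-6,"y":-21,"z":8,"spin":0,"gripper":0},{"x":-7,"y":-23,"z":8,"spin":0,"gripper":0},{"x":-7,"y":-23,"z":8,"spin":0,"gripper":0},{"x":-7,"y":-23,"z":8,"spin":0,"gripper":0}]'
python3 - <<'E'
from h import *
for n in('scene','top'):
    p,d=eyes.capture(n); cv2.imwrite(f'pics/{n}2.png',p[...,::-1])
    for t in('green_pad','orange_spot','blue_spot'):
      for r in eyes.masks_of(n,t)[:1]:
        P=pts(n,d,r['mask']); q=np.median(P,0); print(n,t,r['p'],q,'behind front',(q[0]-.541-.122*q[1])*.993)
print(status.sense()['force'])
E
```

```text
t: 6.63
tcp_pos: [0.4043, -0.1528, 0.1539]
ee_rot: [3.135, -0.195, 0.001]
force: [0.2, -0.0, 0.0]
width: 0.0002
finger_force: 0.0
t: 7.38
tcp_pos: [0.3354, -0.3843, 0.2339]
ee_rot: [3.134, -0.198, 0.002]
force: [0.4, 0.6, -0.6]
width: 0.0002
finger_force: 0.0
scene green_pad 0.97 [ 0.50357112 -0.16627768  0.16633154] behind front -0.017023006244405094
scene orange_spot 0.6 [0.51318466 0.2315172  0.15660795] behind front -0.05566801560150154
scene blue_spot 0.74 [0.4976109  0.03351393 0.16009781] behind front -0.0471454528234214
top green_pad 0.74 [ 0.50571217 -0.16370821  0.16747017] behind front -0.015208223388956124
top orange_spot 0.92 [0.51566195 0.236655   0.15855256] behind front -0.05383048966332788
top blue_spot 0.82 [0.49982696 0.03707375 0.16149866] behind front -0.04537616884902196
[0.27305794 0.10542006 0.0790956 ]
```

View pics/scene2.png

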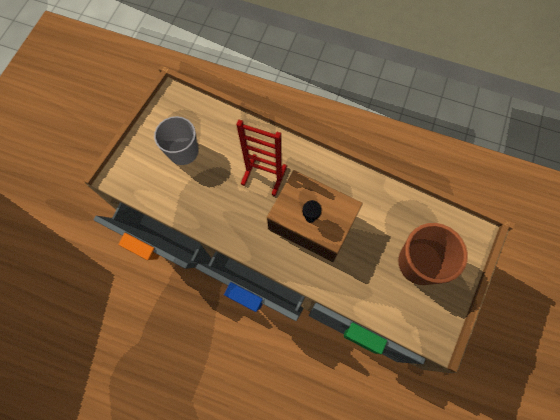

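The picture shows the green bin (pad ≈366,338) closed flush against the stand. Orange (≈138,247) and blue (≈243,296) hang where they did, the things on top haven't moved, and the arm is clear.

```bash
python3 -c "
from bench import order; print(order.job_done())"
```

```text
the job is handed in; nothing more can be done
None
```

I pushed the green-pad bin shut by its pad (last reading about 11 N), drew the arm back clear and handed the job in at about 7.5 s; the last pictures show the other bins and the things on the stand where they were, but the hand-in returned no verdict.

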